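# Clamp up a small painting panel in a cam clamp

## Task

Three pine strips are to be glued up into a small painting panel: lay the loose pine strip flat in the cam clamp beside the other two, parallel to them, its ends level with theirs. Then slide the moving jaw along its bar until the strips are shut up together with no gaps between the two jaws, keeping that jaw square to the bar all the way (it racks if it is pushed out near its tip). Last, swing the red cam lever fully over against the jaw's back to clamp them, and let go; leave everything else on the table where it is.

Things in the scene. Friction and masses are not known exactly. Their poses are not given: they have to be found in the camera images.
- board: Gluing board, white-topped plywood 290 x 440 x 12 mm, fixed; a wooden cam clamp lies on its side on it. Origin under its middle; z up, top at z = 12 mm; y along the clamp's steel bar, from moving to fixed jaw; x from the jaws' tips to the bar. Bar: x = 62 to 88, top z = 33.5 mm; both jaws reach to x = -97 mm. The strips lie on the board's top, lengthwise along x, centres near x = -15 mm.
- fixed_face (a point): Middle of the fixed jaw's cork face: x = -15, y = 150, z = 23 mm in the board's frame; axes as the board's. The strips lie on its -y side. The fixed jaw is up to 58 mm high at the bar, 43 mm along its arm.
- leaf_face (a point): Middle of the moving jaw's cork face, opposite fixed_face, 90 mm from the bar's middle; axes as the moving jaw's. The face is 140 mm long, z = 14 to 42 mm above the table. The three strips are 108 mm wide together, so the two faces end 108 mm apart along the board's y.
- jaw: Moving jaw, beech. Origin in the bar's middle, 20 mm behind the cork face, at table height; axes as the board's when square. Slides along the board's y (about 5 N; stays where left); racks up to 5 degrees about a vertical axis through its origin, sprung back with 10 N m/rad. Head round the bar x = -32 to 32, y = -22 to 17, z = 14 to 58 mm; arm to x = -172, back at y = -22 (tip -19), z = 14 to 42 mm.
- jaw_head (a point): Middle of the top of the moving jaw's head, over the bar, 58 mm above the table; axes as the jaw's. The head is 39 mm thick along the bar and 64 mm across it: pinch it there from above, or push it from behind near the bar.
- jaw_slide (a joint): How far the moving jaw has slid towards the fixed jaw, in m: the gap between the cork faces is 0.215 minus this while the lever is open. Starts between 0 and 0.03; range 0 to 0.118.
- lever (a joint): Red cam lever's angle in rad: 0 open, pointing away from the strips (board's -y); 1.5 closed, folded along the jaw's back, tip towards the bar; anticlockwise seen from above. Stays where left (0.5 N at the tip moves it). Closing it pushes the leaf with the cork face out by 2.7 mm, which presses the strips; the jaw may give way on the bar by as much.
- lever_pin (a point): The lever's vertical pivot, near the jaw's tip, 30 mm above the table: x = -155, y = -7 mm in the jaw's frame; its axes turn with the lever.
- lever_tip (a point): Point on the lever's arm at x = -20, y = -75 mm from the pivot, in axes that turn with the lever and match the jaw's when open. The arm is a round red bar 14 mm thick on the line x = -20 from y = -18 to -82, 30 mm above the table, with a 20 mm ball at the end. To close it, push near the tip from the side away from the bar and follow it round the pivot.
- strip_a: Pine strip 140 x 36 x 22 mm, already lying in the clamp next to the fixed jaw. Origin at the middle of its underside; x along its length, z up. Same for all strips.
- strip_b: Pine strip, 140 x 36 x 22 mm, already lying loosely beside strip_a.
- strip_c: The loose pine strip, 140 x 36 x 22 mm, lying flat on the table right of the board.
- walnut: A dark walnut strip of the same size lying near the loose pine strip; not wanted here, leave it.
- glue: Yellow glue bottle with a red nozzle, 54 mm across, 155 mm tall, standing beside the fixed jaw. Origin under its middle.
- spray_can: Spray can with a green cap, 65 mm across, 190 mm tall, standing behind the bar near the fixed jaw. Origin under its middle.
- tin_red: Small open tin of red paint, 68 mm across, 75 mm tall, standing before the board. Origin under its middle.
- tin_blue: Small open tin of blue paint, 74 mm across, 80 mm tall, to the right. Origin under its middle.
- brush_jar: Can with brushes in it, 72 mm across, about 210 mm tall with the brushes, at the left, near the robot. Origin under its middle.
- palette: Round white palette, 190 mm across, 10 mm thick, lying at the left. Origin under its middle.
- leaf: The pressing leaf of the moving jaw that carries its cork face (140 x 12 x 28 mm), split from the jaw's arm by a saw cut. Origin and axes coincide with the jaw's while the lever is open.
Things that resemble listed ones, but are neither listed nor needed, are in the scene too. Leave any yellow look-alike of the strip_c alone.

How it is judged (in metres and radians):
On the way, in this order (a step that is already met when the one before it is completed fails the run):
1. the loose pine strip lies flat on the board between the jaws, parallel to the others, and is let go, the jaw not yet closed and the lever open (angle between strip_c's own z axis and vertical below 0.05 rad and z of strip_c in the frame of board between 0.009 and 0.016 m and y of strip_c in the frame of fixed_face between -0.19 and -0.08 m and x of strip_c in the frame of fixed_face between -0.014 and 0.014 m and angle between the x axis of strip_c and the x axis of board, either way round below 0.15 rad and contact force between the fingers and strip_c below 0.1 N and value of joint lever below 0.3 rad), for 0.2 s.
2. the moving jaw has shut the three strips together (faces within 110.5 mm), square, with the lever still open (y of leaf_face in the frame of fixed_face above -0.1105 m and angle between the x axis of jaw and the x axis of board, either way round below 0.03 rad and value of joint lever below 0.3 rad and angle between each of strip_a, strip_b, strip_c's own z axis and vertical below 0.05 rad and z of strip_a in the frame of board between 0.009 and 0.016 m and y of strip_a in the frame of fixed_face between -0.132 and 0 m and x of strip_a in the frame of fixed_face between -0.014 and 0.014 m and angle between the x axis of each of strip_a, strip_b, strip_c and the x axis of board, either way round below 0.035 rad and z of strip_b in the frame of board between 0.009 and 0.016 m and y of strip_b in the frame of fixed_face between -0.132 and 0 m and x of strip_b in the frame of fixed_face between -0.014 and 0.014 m and z of strip_c in the frame of board between 0.009 and 0.016 m and y of strip_c in the frame of fixed_face between -0.132 and 0 m and x of strip_c in the frame of fixed_face between -0.014 and 0.014 m), for 0.2 s.
At the end, for the whole second after the job is handed in: The strips lie flat side by side between the jaws (parallel to the jaws within 2 degrees, mid-face within 14 mm, ends level within 8 mm), cork faces at most 110.5 mm apart, moving jaw square within 1.7 degrees, lever closed beyond 1.35 rad, the leaf pressing with over 1 N, all at rest (angle between each of strip_a, strip_b, strip_c's own z axis and vertical below 0.05 rad and z of strip_a in the frame of board between 0.009 and 0.016 m and y of strip_a in the frame of fixed_face between -0.132 and 0 m and x of strip_a in the frame of fixed_face between -0.014 and 0.014 m and angle between the x axis of each of strip_a, strip_b, strip_c and the x axis of board, either way round below 0.035 rad and z of strip_b in the frame of board between 0.009 and 0.016 m and y of strip_b in the frame of fixed_face between -0.132 and 0 m and x of strip_b in the frame of fixed_face between -0.014 and 0.014 m and z of strip_c in the frame of board between 0.009 and 0.016 m and y of strip_c in the frame of fixed_face between -0.132 and 0 m and x of strip_c in the frame of fixed_face between -0.014 and 0.014 m and x of strip_c in the frame of strip_a between -0.008 and 0.008 m and x of strip_c in the frame of strip_b between -0.008 and 0.008 m and y of leaf_face in the frame of fixed_face above -0.1105 m and angle between the x axis of jaw and the x axis of board, either way round below 0.03 rad and value of joint lever above 1.35 rad and contact force between leaf and anything else above 1 N and linear speed of each of strip_a, strip_b, strip_c below 0.01 m/s); the robot touches nothing.
It fails at once if the moving jaw is racked by more than 2.9 degrees (0.05 rad) out of square with the bar (angle between the x axis of jaw and the x axis of board, either way round above 0.05 rad).
It fails at once if one of the other things (dark strip, glue, spray can, tins, brushes, palette) is shifted by more than 25 mm or knocked over (distance of any of walnut, glue, spray_can, tin_red, tin_blue, brush_jar, palette from where it was at the start of the episode above 0.025 m or angle between any of walnut, glue, spray_can, tin_red, tin_blue, brush_jar, palette's own z axis and vertical above 0.3 rad).
It also fails if it takes over 61 s, if anything falls off the work surface, if the arm or the gripper's body presses on something with over 40 N, if the wrist force passes 120 N, or if a joint passes its speed limit or range.

## Robot

A 7-joint arm with a two-finger parallel gripper is mounted at the origin on the work surface. World frame = base frame: x ahead of the robot, y to its left, z up, the work surface at z = 0. Lengths are in m, angles in degrees, forces in N, time in s.
With the tool pointing down it reaches from about 0.4 to 0.9 m from the base axis. Payload 5.5 kg.
Tool frame: the origin (TCP) lies midway between the tips of the shut fingers; the grasp point (between the pads) lies 19 mm behind it; z points along the fingers, y is the line along which they close (so a half turn about z gives the same grasp; the last joint's range is limited). The gripper opens to 92 mm and grips with 3 to 60 N. Pads are 19 mm wide; open, the fingers measure 130 mm over their backs; the gripper's body (75 mm by 190 mm) begins 47 mm behind the grasp point.
Start: joints at [92.2, 28.699, -24.465, 88.831, 12.651, 65.22, -12.049], TCP at [0.145, -0.634, 0.227] pointing down, gripper open.
Joint ranges: [-164.97, 164.97], [-17.58, 116.51], [-87.97, 89.64], [11.32, 138.91], [-80.73, 260.73], [10.89, 115.49], [-147.41, 147.41]. Speed limits (degrees/s): [147.25, 147.25, 180, 180, 180, 180, 180].

## Interface

Orientations are given as a 3x3 rotation matrix whose columns are the frame's x, y, z axes.
In Python, from cell import bot, grab_frame, camera_model, workorder gives the robot as it stands. The module is installed in compiled form; this text tells all that it offers.
- The arm moves only by the tool arm_command, never from a script. Its argument "targets" is one flat list of numbers, 7 for each row, row after row: the turn, a rotation vector about the tool's x, y, z in units of 5 degrees (1.0 is 5 degrees), then the shift along the tool's x, y, z in units of 40 mm (1.0 is 40 mm), then the finger opening in mm, from 0 to 91.8. A call has 1 to 5 rows; each row is the pose to reach, as a shift and turn from the pose commanded when the call began, along the tool's axes at that moment; what a row does not reach only later rows make up. A row lasts 1/12 s, in which the tool goes at most 41.7 mm and 7.16 degrees, less where a joint would pass 70% of its speed; a pose out of reach is approached as far as the arm can. A call with a gripper value outside its range is refused whole. The fingers move at their own pace and stop on an object; "grip_force" is the grip in N (left out, the last holds). Time passes only in rows, so rows that repeat a pose let the fingers close. It gives the time, the measured TCP pose, the force, the opening and the grip force at its end, in the units of the state.
- bot.sense(): the state, without advancing time (a new reading comes with each control period).
- grab_frame(name): name is "scene" or "side" or "wrist"; returns (picture, depth): 480x640x3 uint8, red, green, blue; 480x640 float32, m along the optical axis (not along the pixel's ray), 0 where there is no reading.
- camera_model(name): a dict with "fx", "fy", "cx", "cy" (pixels), "D" ([k1, k2, p1, p2, k3] as OpenCV has them; the pictures are not rectified), "xyz" and "rotation" of the camera in the world; the wrist camera has in their place "hand_eye" (4x4, takes a point from camera to tool coordinates, whose origin is the TCP and whose axes are the flange's). Camera axes: x right, y down, z forward; pixel columns grow to the right and rows downward; lengths in m; the calibration is good to about 2 mm. A picture is of the moment at which its call begins: read the wrist's pose just before it. camera_model takes no time and is no camera call.
- workorder.hand_in(): hands the job in; it is judged then, once.
The state is a dict: "clock": time; "joints": joint angles; "joint_vel": joint speeds; "joint_torque": joint torques, N m; "position": TCP position; "tcp_rot": TCP orientation; "wrist_force": force on the tool from outside, world axes, zero at the start; "moment": the same for the moment, N m; "width": opening from 0.0 (shut) to 1.0 (fully open); "finger_force": force on a finger pad.
Only numpy, scipy, OpenCV 4.12 (cv2) and the standard library are available. Lean on these libraries where they do the work, as an engineer would, in place of code of your own. Each camera call takes 0.05 s, during which the arm holds its last target. There are 200 camera calls.

## Working session

There is one attempt and no reset: what is moved stays moved. The work goes in short steps, Python scripts to look and compute and a tool call to move; the robot and the scene stay as the last step left them, time stands still between calls to the robot, and variables do not carry over. Pictures are saved under pics/ and viewed, at most 10 in all, crops included, and the job is handed in when it is done.

Besides the shell and the picture viewer there is one more tool, called by a JSON object that holds its "method" and its "body", one argument or row to a line. arm_command: Moves the arm, as the interface text tells. Its arguments: {"type":"object","properties":{"targets":{"type":"array"},"grip_force":{"type":"number"}},"required":["targets"]}

```bash
mkdir -p pics
cat > h.py <<'E'
import numpy as np,cv2
from cell import bot,grab_frame,camera_model,workorder
def snap(n,fn):
    s=bot.sense(); im,d=grab_frame(n); cv2.imwrite(f'pics/{fn}.png',im[:,:,::-1]); np.savez(f'pics/{fn}.npz',d=d,im=im,p=s['position'],R=s['tcp_rot'],n=n)
    return im,d
def world(fn,pts,z=None):
    f=np.load(f'pics/{fn}.npz'); n=str(f['n']); m=camera_model(n)
    if n=='wrist':
        H=np.array(m['hand_eye']); R=f['R']@H[:3,:3]; t=f['p']+f['R']@H[:3,3]
    else: R=np.array(m['rotation']); t=np.array(m['xyz'])
    K=np.array([[m['fx'],0,m['cx']],[0,m['fy'],m['cy']],[0,0,1]])
    u=cv2.undistortPoints(np.array(pts,float).reshape(-1,1,2),K,np.array(m['D'],float)).reshape(-1,2)
    out=[]
    for i,(p,q) in enumerate(zip(pts,u)):
        r=R@np.array([q[0],q[1],1])
        if z is None: s=np.median(f['d'][int(p[1])-1:int(p[1])+2,int(p[0])-1:int(p[0])+2])
        else: s=((z[i] if np.ndim(z) else z)-t[2])/r[2]
        out.append(t+s*r)
    return np.array(out)
E
python3 - <<'E'
from h import *
for n in('scene','side'): snap(n,n+'0'); m=camera_model(n); print(n,m['xyz'],m['rotation'])
s=bot.sense(); print(s['tcp_rot'],s['position'],s['clock'])
print(camera_model('wrist')['hand_eye'])
E
```

```text
scene [ 1.34281233 -0.78774437  0.78552935] [[ 0.71025931  0.35062744 -0.61040323]
 [ 0.7036037  -0.38041134  0.60019084]
 [-0.02176094 -0.8557731  -0.51689347]]
side [-0.09537646  1.00342844  1.19958995] [[-0.85079021 -0.37617935  0.3669402 ]
 [-0.52530316  0.58942298 -0.6137077 ]
 [ 0.01458117 -0.71489135 -0.69908351]]
[[ 9.74829053e-01  2.22953408e-01 -3.08144204e-04]
 [ 2.22953605e-01 -9.74827532e-01  1.72395678e-03]
 [ 8.39745862e-05 -1.74926502e-03 -9.99998467e-01]] [ 0.14473487 -0.63303799  0.2257843 ] 0.1
[[ 1.52334400e-04 -9.55741608e-01 -2.94207333e-01  7.92826696e-02]
 [ 9.99999925e-01  2.50077655e-04 -2.94605953e-04  2.79411004e-04]
 [ 3.55141847e-04 -2.94207266e-01  9.55741575e-01 -1.57077147e-01]
 [ 0.00000000e+00  0.00000000e+00  0.00000000e+00  1.00000000e+00]]
```

View pics/scene0.png

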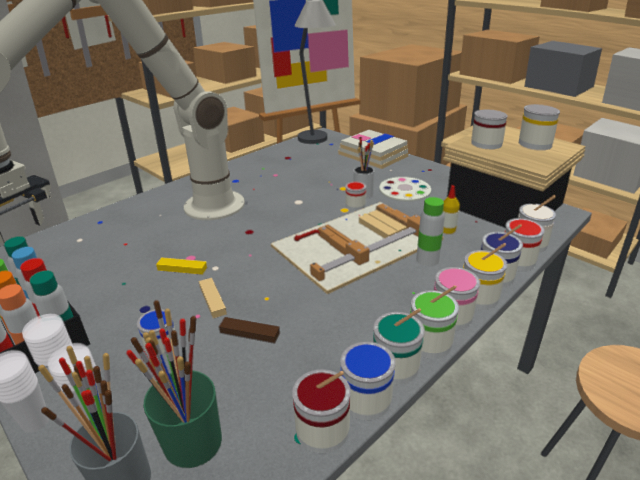

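View pics/side0.png

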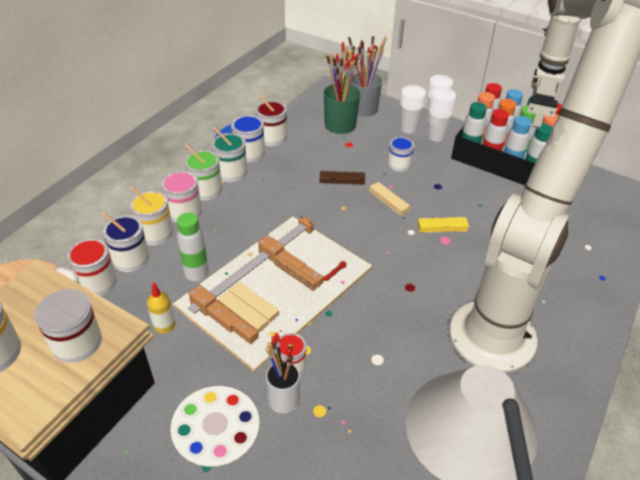

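Loose strips in the scene picture: yellow look-alike (181,266), pale pine (212,297), dark walnut (250,330). The pale one at (212,297), which is (389,198) in the side view, fits strip_c by its wood colour. The board with the clamp is at about (275,290) in the side view.

Run:
```python
import cv2,numpy as np
a=cv2.imread('pics/side0.png');b=cv2.imread('pics/scene0.png')
A=cv2.resize(a[205:375,165:385],None,fx=3,fy=3,interpolation=cv2.INTER_CUBIC)
B=cv2.resize(b[250:350,140:290],None,fx=3,fy=3,interpolation=cv2.INTER_CUBIC)
cv2.imwrite('pics/cA.png',A)
C=cv2.resize(a[160:240,310:480],None,fx=4,fy=4,interpolation=cv2.INTER_CUBIC)
o=np.zeros((300,450+0,3),np.uint8);o[:]=B
w=np.zeros((600,680,3),np.uint8);w[:320]=C;w[320:580,:450]=B[:260]
cv2.imwrite('pics/cB.png',w)
```

```text
(no output)
```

View pics/cA.png

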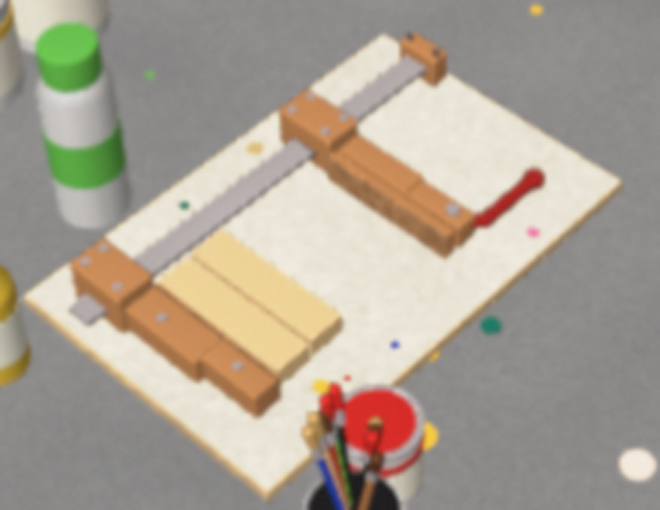

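View pics/cB.png

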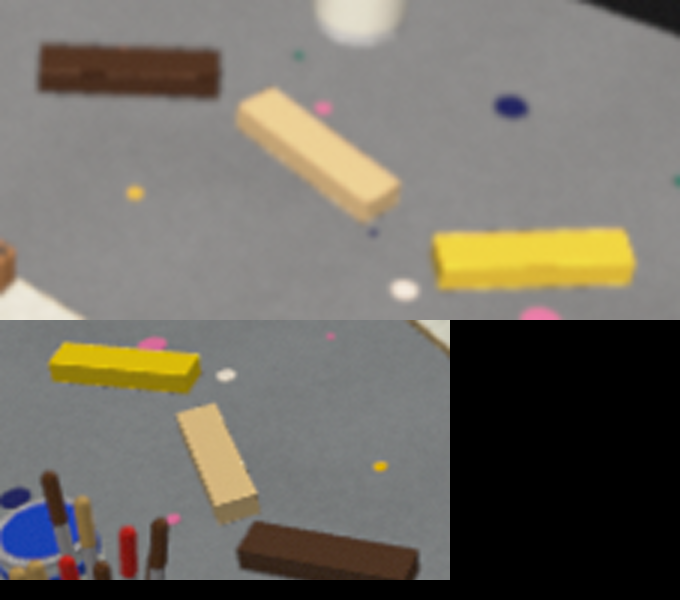

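Run:
```python
from h import *
np.set_printoptions(precision=4,suppress=True)
A=lambda l:[(x/3+165-.33,y/3+205-.33) for x,y in l]
C=lambda l:[(x/4+310-.4,y/4+160-.4) for x,y in l]
bd=world('side0',A([(385,36),(620,182),(267,493),(27,297)]),.012); print('board',bd,bd.mean(0))
e=lambda i,j:(np.linalg.norm(bd[i]-bd[j]),np.degrees(np.arctan2(*(bd[j]-bd[i])[[1,0]])))
print(e(0,1),e(1,2),e(0,3),e(3,2))
st=world('side0',C([(238,106),(277,90),(400,184),(365,207)]),.022); print('strip',st,st.mean(0))
for i,j in((0,3),(1,2),(0,1)): d=st[j]-st[i];print(np.linalg.norm(d),np.degrees(np.arctan2(d[1],d[0])))
print('lev tip',world('side0',A([(533,180)]),.03),'head top',world('side0',A([(281,112),(310,92),(357,126),(325,150)]),.058))
print('ab top corners',world('side0',A([(225,232),(342,322),(278,374),(160,278)]),.034))
o=world('side0',[(345,178),(442,224),(401,150),(188,250),(160,310),(292,350),(283,385)],[.022,.022,.07,.1,.05,.06,.06]);print(o)
```

```text
board [[ 0.6368 -0.0821  0.012 ]
 [ 0.3566 -0.0336  0.012 ]
 [ 0.4294  0.397   0.012 ]
 [ 0.7108  0.3481  0.012 ]] [0.5334 0.1573 0.012 ]
(np.float64(0.2843789500965014), np.float64(170.18376666253758)) (np.float64(0.4367065429818967), np.float64(80.40949915214625)) (np.float64(0.4365557503194505), np.float64(80.24013676355784)) (np.float64(0.28567000675351273), np.float64(170.15416012401957))
strip [[ 0.5131 -0.3109  0.022 ]
 [ 0.4972 -0.3439  0.022 ]
 [ 0.3711 -0.2963  0.022 ]
 [ 0.3816 -0.2596  0.022 ]] [ 0.4408 -0.3027  0.022 ]
0.1411438127752222 158.70732196141273
0.13475589471645258 159.31340304745743
0.036650650792087076 -115.73428363502642
lev tip [[0.415  0.0207 0.03  ]] head top [[0.6309 0.0922 0.058 ]
 [0.624  0.0577 0.058 ]
 [0.5649 0.0707 0.058 ]
 [0.5718 0.1098 0.058 ]]
ab top corners [[0.602  0.2158 0.034 ]
 [0.4643 0.243  0.034 ]
 [0.4773 0.3134 0.034 ]
 [0.6168 0.2854 0.034 ]]
[[ 0.5936 -0.3053  0.022 ]
 [ 0.259  -0.2746  0.022 ]
 [ 0.4883 -0.4674  0.07  ]
 [ 0.7366  0.2442  0.1   ]
 [ 0.6997  0.402   0.05  ]
 [ 0.3653  0.3343  0.06  ]
 [ 0.3314  0.4209  0.06  ]]
```

Crops confirm it: pale wood at (389,198) is strip_c. Board sizes come out at 285 x 437 mm, yaw about -9.7°, and the strip at 141 x 37 mm.

```bash
cat >> h.py <<'E'
from scipy.spatial.transform import Rotation as Ro
def go(x,y,z,yaw=None):
    s=bot.sense();R=np.array(s['tcp_rot']);p=np.array(s['position'])
    y0=np.degrees(np.arctan2(R[1,0],R[0,0])); yaw=y0 if yaw is None else yaw
    c,q=np.cos(np.radians(yaw)),np.sin(np.radians(yaw))
    T=np.array([[c,q,0],[q,-c,0],[0,0,-1]])
    rv=Ro.from_matrix(R.T@T).as_rotvec(degrees=True)/5
    print('units',np.round(rv,3),np.round(R.T@(np.array([x,y,z])-p)/.04,3),'yaw',round(y0,2))
E
python3 -c "
from h import *
go(.42,-.315,.22,-21)"
```

```text
units [-2.000e-02  5.000e-03  6.777e+00] [ 8.481 -6.216  0.156] yaw 12.88
```

{"method": "arm_command", "body": {
  "targets": [0,0,6.8,8.5,-6.2,0,91,0,0,6.8,8.5,-6.2,0,91,0,0,6.8,8.5,-6.2,0,91,0,0,6.8,8.5,-6.2,0,91,0,0,6.8,8.5,-6.2,0,91]
}}

```text
clock: 0.52
position: [0.2823, -0.4746, 0.2263]
tcp_rot: [[0.93, -0.367, -0.0], [-0.367, -0.93, 0.001], [-0.0, -0.0, -1.0]]
wrist_force: [1.4, -0.8, -0.2]
width: 0.992
finger_force: 0.0
```

```bash
python3 -c "
from h import *
print(bot.sense()['joints']);go(.42,-.315,.22,-21)"
```

```text
[ 75.13613465  18.37769719 -22.72192867 103.14729099   8.06601937
  60.09724548 -62.08901682]
units [-0.005  0.005 -0.101] [ 1.74  -4.974  0.16 ] yaw -21.51
```

{"method": "arm_command", "body": {
  "targets": [0,0,0,1.7,-4.9,0,91,0,0,0,1.7,-4.9,0,91,0,0,0,1.7,-4.9,0,91,0,0,0,1.7,-4.9,0,91,0,0,0,1.7,-4.9,0,91]
}}

```text
clock: 0.93
position: [0.4164, -0.3161, 0.2266]
tcp_rot: [[0.933, -0.36, -0.0], [-0.36, -0.933, 0.0], [-0.0, 0.0, -1.0]]
wrist_force: [-0.4, -0.8, 0.0]
width: 0.989
finger_force: 0.0
```

{"method": "arm_command", "body": {
  "targets": [0,0,0,0.3,-0.3,1,91,0,0,0,0.3,-0.3,2,91,0,0,0,0.3,-0.3,2,91,0,0,0,0.3,-0.3,2,91]
}}

```text
clock: 1.27
position: [0.4293, -0.3097, 0.1446]
tcp_rot: [[0.933, -0.359, -0.005], [-0.359, -0.933, 0.004], [-0.006, -0.002, -1.0]]
wrist_force: [0.0, 0.6, 0.5]
width: 0.991
finger_force: 0.0
```

```bash
python3 -c "
from h import *
snap('wrist','w1');go(.441,-.303,.12,-21);go(.441,-.303,.01,-21)
print(bot.sense()['joints'])"
```

```text
units [-0.007  0.02  -0.027] [ 0.168 -0.285  0.668] yaw -21.14
units [-0.007  0.02  -0.027] [ 0.173 -0.283  3.418] yaw -21.14
[ 55.65897308  22.86223123 -27.68554022 109.90115419  13.49972262
  50.51810158 -89.97772756]
```

View pics/w1.png

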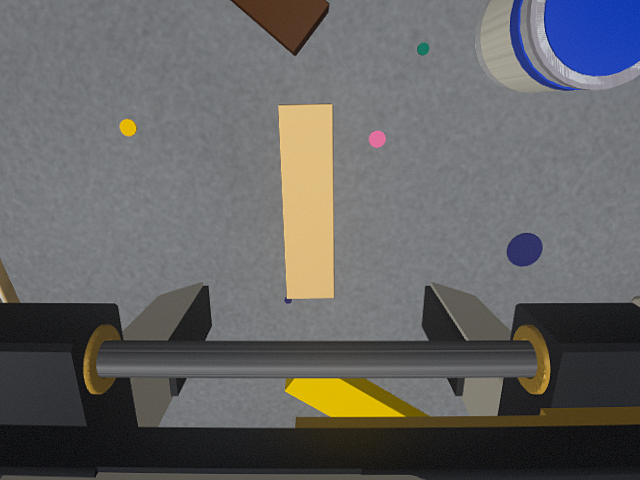

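The strip's top corners are at (279,105), (332,104), (334,298) and (287,299). Dark walnut lies beyond it at (295,40), and the yellow strip is under the hand.

```bash
python3 -c "
from h import *
w=world('w1',[(279,105),(332,104),(334,298),(287,299)],.022);c=w.mean(0);print(w,c)
for i,j in((3,0),(2,1),(0,1)):
  d=w[j]-w[i];print(np.linalg.norm(d),np.degrees(np.arctan2(d[1],d[0])))
print(world('w1',[(295,45)],.022))
go(c[0],c[1],.06,-20.8);go(c[0],c[1],.004,-20.8)"
```

```text
[[ 0.5146632  -0.31673635  0.022     ]
 [ 0.50282149 -0.34917799  0.022     ]
 [ 0.37209182 -0.30213549  0.022     ]
 [ 0.3839817  -0.26884131  0.022     ]] [ 0.44338955 -0.30922278  0.022     ]
0.13918185730145702 -20.12798965293438
0.13893610973937545 -19.7910472477117
0.034535292642860364 -110.0528839544128
[[ 0.54439009 -0.33991877  0.022     ]]
units [-0.007  0.019 -0.067] [ 0.282 -0.161  2.168] yaw -21.14
units [-0.007  0.019 -0.067] [ 0.285 -0.16   3.568] yaw -21.14
```

{"method": "arm_command", "body": {
  "targets": [0,0,-0.2,0.28,-0.16,1,91,0,0,-0.2,0.28,-0.16,2,91,0,0,-0.2,0.28,-0.16,3,91,0,0,-0.2,0.28,-0.16,3.5,91,0,0,-0.2,0.28,-0.16,3.5,91]
}}

```text
clock: 1.73
position: [0.4418, -0.3096, 0.0047]
tcp_rot: [[0.938, -0.346, -0.004], [-0.346, -0.938, 0.002], [-0.004, -0.0, -1.0]]
wrist_force: [-0.0, 0.9, 0.2]
width: 0.99
finger_force: 0.0
```

{"method": "arm_command", "body": {
  "targets": [0,0,0,0,0,0,25,0,0,0,0,0,0,25,0,0,0,0,0,0,25,0,0,0,0,0,0,25,0,0,0,0,0,0,25],
  "grip_force": 25
}}

```text
clock: 2.15
position: [0.445, -0.3103, 0.0085]
tcp_rot: [[0.939, -0.344, 0.002], [-0.344, -0.939, -0.002], [0.003, 0.001, -1.0]]
wrist_force: [-0.3, 0.5, -0.3]
width: 0.68
finger_force: 0.0
```

{"method": "arm_command", "body": {
  "targets": [0,0,0,0,0,0.1,25,0,0,0,0,0,0.1,25,0,0,0,0,0,0.1,25,0,0,0,0,0,0.1,25,0,0,0,0,0,0.1,25]
}}

```text
clock: 2.57
position: [0.4438, -0.3091, 0.0026]
tcp_rot: [[0.939, -0.344, -0.0], [-0.344, -0.939, 0.0], [-0.0, -0.0, -1.0]]
wrist_force: [0.3, 0.8, 0.3]
width: 0.389
finger_force: 25.0
```

{"method": "arm_command", "body": {
  "targets": [0,0,0,0,0,0,25,0,0,0,0,0,0,25]
}}

```text
clock: 2.73
position: [0.4439, -0.3092, 0.0026]
tcp_rot: [[0.939, -0.344, -0.0], [-0.344, -0.939, 0.0], [-0.0, -0.0, -1.0]]
wrist_force: [-0.3, -0.2, -0.5]
width: 0.39
finger_force: 25.0
```

```bash
python3 -c "
from h import *
go(.53,.10,.25,-9.7)"
```

```text
units [-1.000e-03  2.000e-03 -2.083e+00] [ -1.498 -10.348  -6.183] yaw -20.11
```

{"method": "arm_command", "body": {
  "targets": [0,0,0,0,0,-0.5,25,0,0,0,0,0,-1.4,25,0,0,0,0,0,-2.4,25,0,0,0,0,-0.5,-3.3,25,0,0,0,-0.2,-1.2,-4,25]
}}

```text
clock: 3.15
position: [0.4541, -0.2645, 0.1657]
tcp_rot: [[0.937, -0.349, 0.004], [-0.349, -0.937, -0.003], [0.004, 0.001, -1.0]]
wrist_force: [1.6, -0.6, 0.3]
width: 0.391
finger_force: 25.0
```

{"method": "arm_command", "body": {
  "targets": [0,0,-0.4,-0.3,-1,-0.8,25,0,0,-0.8,-0.6,-2,-1.4,25,0,0,-1.2,-0.8,-3,-1.8,25,0,0,-1.6,-1,-4,-2.2,25,0,0,-2.0,-1.2,-5,-2.2,25]
}}

```text
clock: 3.57
position: [0.4748, -0.0753, 0.2507]
tcp_rot: [[0.985, -0.175, 0.004], [-0.175, -0.985, -0.002], [0.004, 0.002, -1.0]]
wrist_force: [0.8, 0.4, -0.6]
width: 0.39
finger_force: 25.0
```

```bash
python3 -c "
from h import *
print(bot.sense()['joints'],bot.sense()['width']);go(.53,.10,.25,-9.7)"
```

```text
[  41.38822422   10.87172017  -39.680725    110.6909973     8.06157226
   60.91590272 -101.78421801] 0.390116515871251
units [ 0.018 -0.048 -0.078] [ 0.591 -4.557  0.014] yaw -10.09
```

{"method": "arm_command", "body": {
  "targets": [0,0,0,-0.3,-1,-0.2,25,0,0,0,-0.7,-2,-0.5,25,0,0,0,-1,-3,-0.7,25,0,0,0,-1.4,-4,-0.8,25,0,0,0,-2,-5,-0.8,25]
}}

```text
clock: 3.98
position: [0.4345, 0.1264, 0.2813]
tcp_rot: [[0.984, -0.176, 0.003], [-0.176, -0.984, 0.0], [0.003, -0.001, -1.0]]
wrist_force: [1.3, 1.1, -1.3]
width: 0.387
finger_force: 25.0
```

{"method": "arm_command", "body": {
  "targets": [0,0,0,0,-0.5,0,25,0,0,0,0,-0.5,0,25,0,0,0,0,-0.5,0,25]
}}

```text
clock: 4.23
position: [0.4371, 0.1449, 0.2801]
tcp_rot: [[0.985, -0.172, 0.0], [-0.172, -0.985, -0.0], [0.0, 0.0, -1.0]]
wrist_force: [0.3, -0.4, -1.6]
width: 0.387
finger_force: 25.0
```

```bash
python3 -c "
from h import *
snap('wrist','w2');print(bot.sense()['position'])"
```

```text
[0.4373016  0.14339367 0.27981206]
```

View pics/w2.png

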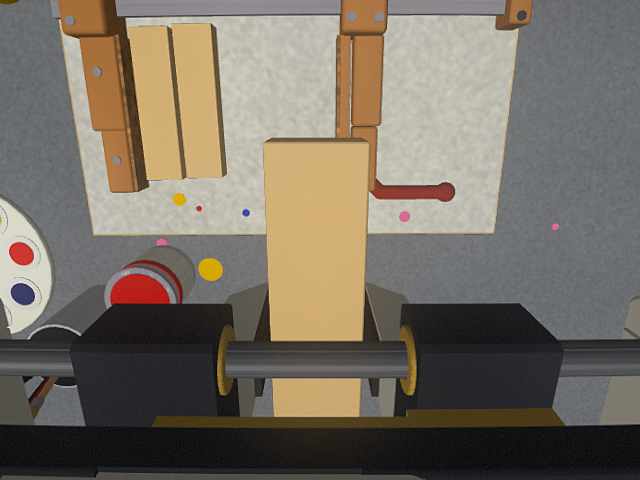

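Board near corners are at (93,234) and (495,234). Strip b's near end is (186,178)-(226,177), strip a's is (147,180)-(183,178). The jaw head's near edge is (342,33)-(386,33), the leaf's face top edge (337,36)-(337,137), and the lever ball (445,191). The held strip is straight.

```bash
cat >> h.py <<'E'
def tob(p,o,yaw):
    c,s=np.cos(np.radians(yaw)),np.sin(np.radians(yaw)); d=np.array(p)[:,:2]-o
    return np.c_[d@[c,s],d@[-s,c]]
def fromb(x,y,o,yaw):
    c,s=np.cos(np.radians(yaw)),np.sin(np.radians(yaw)); return o+np.array([c*x-s*y,s*x+c*y])
E
python3 -c "
from h import *
np.set_printoptions(precision=4,suppress=True)
e=world('w2',[(93,234),(495,234)],.012); d=e[0]-e[1]; print(e,np.linalg.norm(d)); 
yaw=np.degrees(np.arctan2(d[1],d[0]))-90; m=e.mean(0)[:2]; print('yaw',yaw)
o=fromb(.145,0,m,yaw);print('o',o)
P=[(147,180,.034),(183,178,.034),(186,178,.034),(226,177,.034),(213,24,.034),(173,25,.034),(170,25,.034),(130,27,.034),(342,33,.058),(386,33,.058),(337,36,.042),(337,136,.042),(445,191,.03),(145,188,.043-.03),(519,18,.012),(364,12,.058)]
w=world('w2',[p[:2] for p in P],[p[2] for p in P]);
for p,a,b in zip(P,w,tob(w,o,yaw)):print(p,a,b*1000)
e=world('side0',[(292,358),(283,390)],[.075,.12]);print(e)
"
```

```text
[[ 0.4309  0.3937  0.012 ]
 [ 0.3553 -0.0391  0.012 ]] 0.4394127934643458
yaw -9.912581373969488
o [0.536  0.1524]
(147, 180, 0.034) [0.4796 0.308  0.034 ] [-82.2978 143.5978]
(183, 178, 0.034) [0.4752 0.272  0.034 ] [-80.4117 107.3817]
(186, 178, 0.034) [0.4747 0.269  0.034 ] [-80.4195 104.3919]
(226, 177, 0.034) [0.4687 0.2296 0.034 ] [-79.5143  64.5659]
(213, 24, 0.034) [0.605  0.2092 0.034 ] [58.2607 67.8871]
(173, 25, 0.034) [0.6107 0.2449 0.034 ] [ 57.7404 104.0149]
(170, 25, 0.034) [0.6112 0.2475 0.034 ] [ 57.767  106.7275]
(130, 27, 0.034) [0.6163 0.2837 0.034 ] [ 56.5277 143.2104]
(342, 33, 0.058) [0.5738 0.0986 0.058 ] [ 46.5409 -46.4624]
(386, 33, 0.058) [0.5675 0.0618 0.058 ] [ 46.6578 -83.736 ]
(337, 36, 0.042) [0.5746 0.1019 0.042 ] [ 46.7668 -43.0018]
(337, 136, 0.042) [0.4893 0.1156 0.042 ] [-39.6325 -44.1945]
(445, 191, 0.03) [0.4165 0.0162 0.03  ] [ -94.2208 -154.685 ]
(145, 188, 0.012999999999999998) [0.47   0.3217 0.013 ] [-94.1598 155.4972]
(519, 18, 0.012) [ 0.5662 -0.0728  0.012 ] [  68.5597 -216.5662]
(364, 12, 0.058) [0.5866 0.0779 0.058 ] [ 62.7508 -64.5953]
[[0.3475 0.3609 0.075 ]
 [0.3024 0.4613 0.12  ]]
```

Measured jaw face y ≈ -43.5 and strip b's edge ≈ 66 mm (board frame). So strip_c goes at y ≈ 11, level with the others at x ≈ -11.5.

```bash
python3 -c "
from h import *
p=fromb(-.0115,.011,np.array([.536,.1524]),-9.9);print(p)
for z in(.10,.0165):go(*p,z,-9.9)
print(bot.sense()['joints'])"
```

```text
[0.52656246 0.16521339]
units [ 0.007  0.002 -0.037] [ 2.103 -0.931  4.494] yaw -10.08
units [ 0.007  0.002 -0.037] [ 2.103 -0.932  6.582] yaw -10.08
[  24.90285921    7.78838724  -49.90895546  110.63211463    6.62119097
   64.51466618 -127.68947647]
```

{"method": "arm_command", "body": {
  "targets": [0,0,0,1,-0.5,0.1,25,0,0,0,1.7,-0.8,0.7,25,0,0,0,2.1,-0.93,1.6,25,0,0,0,2.1,-0.93,2.6,25,0,0,0,2.1,-0.93,3.5,25]
}}

```text
clock: 4.7
position: [0.5277, 0.1631, 0.1372]
tcp_rot: [[0.984, -0.18, -0.001], [-0.18, -0.984, -0.001], [-0.001, 0.001, -1.0]]
wrist_force: [0.6, -1.3, -1.2]
width: 0.389
finger_force: 25.0
```

{"method": "arm_command", "body": {
  "targets": [0,0,0,0,0,0.8,25,0,0,0,0,0,1.4,25,0,0,0,0,0,1.7,25,0,0,0,0,0,1.7,25,0,0,0,0,0,1.7,25]
}}

```text
clock: 5.12
position: [0.527, 0.1647, 0.0721]
tcp_rot: [[0.984, -0.177, -0.0], [-0.177, -0.984, -0.001], [-0.0, 0.001, -1.0]]
wrist_force: [-0.3, 0.1, 0.2]
width: 0.389
finger_force: 25.0
```

```bash
python3 -c "
from h import *
p=fromb(-.0115,.011,np.array([.536,.1524]),-9.9);print(bot.sense()['position'],bot.sense()['joints'])
go(*p,.016,-9.9)"
```

```text
[0.52697381 0.16471511 0.07209613] [   9.54462229   34.19842909  -38.10705617  109.24603221   28.64438216
   46.3973343  -144.28186261]
units [ 0.007  0.005 -0.06 ] [-0.012 -0.011  1.402] yaw -10.2
```

{"method": "arm_command", "body": {
  "targets": [0,0,0,0,0,0.4,25,0,0,0,0,0,0.8,25,0,0,0,0,0,1.1,25,0,0,0,0,0,1.3,25,0,0,0,0,0,1.3,25]
}}

```text
clock: 5.53
position: [0.5271, 0.1654, 0.0204]
tcp_rot: [[0.984, -0.176, 0.001], [-0.176, -0.984, -0.0], [0.001, 0.0, -1.0]]
wrist_force: [-0.3, -0.2, 0.1]
width: 0.391
finger_force: 25.0
```

```bash
python3 -c "
from h import *
p=fromb(-.0115,.011,np.array([.536,.1524]),-9.9);print(bot.sense()['position'],bot.sense()['joints'],bot.sense()['wrist_force'])
go(*p,.015,-9.9)"
```

```text
[0.5271444  0.16537702 0.02035078] [   4.8659079    37.81103511  -32.07725951  110.25203091   30.17374652
   40.44642903 -145.48163692] [-0.28365659 -0.21132469  0.11099929]
units [ 0.002 -0.009 -0.05 ] [-0.014  0.007  0.134] yaw -10.15
```

Lower onto the board and open.

{"method": "arm_command", "body": {
  "targets": [0,0,0,0,0,0.08,25,0,0,0,0,0,0.14,25,0,0,0,0,0,0.14,25,0,0,0,0,0,0.14,25]
}}

```text
clock: 5.87
position: [0.5271, 0.1658, 0.015]
tcp_rot: [[0.984, -0.176, 0.001], [-0.176, -0.984, 0.0], [0.001, -0.0, -1.0]]
wrist_force: [-0.1, 0.8, -0.4]
width: 0.389
finger_force: 25.0
```

{"method": "arm_command", "body": {
  "targets": [0,0,0,0,0,0,48,0,0,0,0,0,0,48,0,0,0,0,0,0,48,0,0,0,0,0,0,48,0,0,0,0,0,0,48]
}}

```text
clock: 6.28
position: [0.5267, 0.1657, 0.0145]
tcp_rot: [[0.984, -0.176, 0.0], [-0.176, -0.984, -0.0], [0.0, -0.0, -1.0]]
wrist_force: [0.4, -0.8, 0.5]
width: 0.523
finger_force: 0.0
```

{"method": "arm_command", "body": {
  "targets": [0,0,0,0,0,-0.5,48,0,0,0,0,0,-1.5,48,0,0,0,0,0,-2.5,60,0,0,0,0,0,-3.5,80,0,0,0,0,0,-4.5,91]
}}

```text
clock: 6.7
position: [0.526, 0.1658, 0.1961]
tcp_rot: [[0.985, -0.175, -0.001], [-0.175, -0.985, 0.0], [-0.001, 0.0, -1.0]]
wrist_force: [1.2, 0.4, 0.1]
width: 0.693
finger_force: 0.0
```

{"method": "arm_command", "body": {
  "targets": [0,0,-1.4,0,0.4,-1,91,0,0,-2.8,0.2,0.8,-1.4,91,0,0,-4.2,0.3,1.2,-1.4,91,0,0,-5.6,0.5,1.6,-1.4,91,0,0,-7,0.7,2,-1.4,91]
}}

```text
clock: 7.12
position: [0.5404, 0.0812, 0.2512]
tcp_rot: [[0.905, 0.426, 0.002], [0.426, -0.905, -0.001], [0.001, 0.001, -1.0]]
wrist_force: [0.3, 0.3, -0.4]
width: 0.984
finger_force: 0.0
```

{"method": "arm_command", "body": {
  "targets": [0,0,-1.4,0,0,0,91,0,0,-2.8,0,0,0,91,0,0,-4.2,0,0,0,91,0,0,-5.6,0,0,0,91,0,0,-7,0,0,0,91]
}}

```text
clock: 7.53
position: [0.54, 0.0819, 0.2504]
tcp_rot: [[0.497, 0.868, -0.0], [0.868, -0.497, -0.0], [-0.0, 0.0, -1.0]]
wrist_force: [-0.2, 0.5, -1.0]
width: 0.988
finger_force: 0.0
```

{"method": "arm_command", "body": {
  "targets": [0,0,-1.4,0,0,0,91,0,0,-2.8,0,0,0,91,0,0,-4.2,0,0,0,91,0,0,-5.6,0,0,0,91,0,0,-7,0,0,0,91]
}}

```text
clock: 7.95
position: [0.54, 0.0819, 0.2504]
tcp_rot: [[-0.091, 0.996, 0.0], [0.996, 0.091, -0.0], [-0.0, 0.0, -1.0]]
wrist_force: [-0.4, -0.4, 0.7]
width: 0.991
finger_force: 0.0
```

```bash
python3 -c "
from h import *
p=fromb(.0786,-.065,np.array([.536,.1524]),-9.9);print(p,bot.sense()['position'],bot.sense()['joints'])
go(*p,.25,170.2)"
```

```text
[0.6022542  0.07485427] [0.54002425 0.08193212 0.25041443] [ 37.27230603  27.03603932 -63.45514178 101.6082514   26.07714712
  67.78460229 -28.69639965]
units [-2.0000e-03  4.0000e-03 -1.4994e+01] [-0.318  1.533  0.011] yaw 95.23
```

{"method": "arm_command", "body": {
  "targets": [0,0,-1.4,0,0.4,0,91,0,0,-2.8,-0.1,0.8,0,91,0,0,-4.2,-0.2,1.1,0,91,0,0,-5.6,-0.25,1.3,0,91,0,0,-7,-0.3,1.5,0,91]
}}

```text
clock: 8.37
position: [0.6015, 0.0747, 0.2502]
tcp_rot: [[-0.645, 0.764, -0.0], [0.764, 0.645, -0.0], [0.0, -0.0, -1.0]]
wrist_force: [-0.2, -0.6, 0.1]
width: 0.99
finger_force: 0.0
```

{"method": "arm_command", "body": {
  "targets": [0,0,-1.4,0,0,0,91,0,0,-2.8,0,0,0,91,0,0,-4.2,0,0,0,91,0,0,-5.6,0,0,0,91,0,0,-7,0,0,0,91]
}}

```text
clock: 8.78
position: [0.6009, 0.075, 0.2502]
tcp_rot: [[-0.967, 0.255, -0.0], [0.255, 0.967, -0.0], [0.0, -0.0, -1.0]]
wrist_force: [0.1, 0.7, -0.2]
width: 0.996
finger_force: 0.0
```

{"method": "arm_command", "body": {
  "targets": [0,0,-1,0,0,0,91,0,0,-1,0,0,0,91,0,0,-1,0,0,0,91]
}}

```text
clock: 9.03
position: [0.6008, 0.0751, 0.2501]
tcp_rot: [[-0.984, 0.178, -0.001], [0.178, 0.984, 0.0], [0.001, 0.0, -1.0]]
wrist_force: [-0.4, -0.5, 0.8]
width: 0.992
finger_force: 0.0
```

```bash
python3 -c "
from h import *
snap('wrist','w3')
p=fromb(.0786,-.065,np.array([.536,.1524]),-9.9);print(p,bot.sense()['position'],bot.sense()['joints'])
go(*p,.042,170.2)"
```

```text
[0.6022542  0.07485427] [0.60085874 0.07513915 0.25025183] [ 39.19560533  42.63156985 -75.84191104  93.14749729  42.13284104
  78.13217058  37.28559738]
units [ 0.001 -0.004 -0.097] [-3.700e-02 -1.000e-03  5.206e+00] yaw 169.71
```

View pics/w3.png

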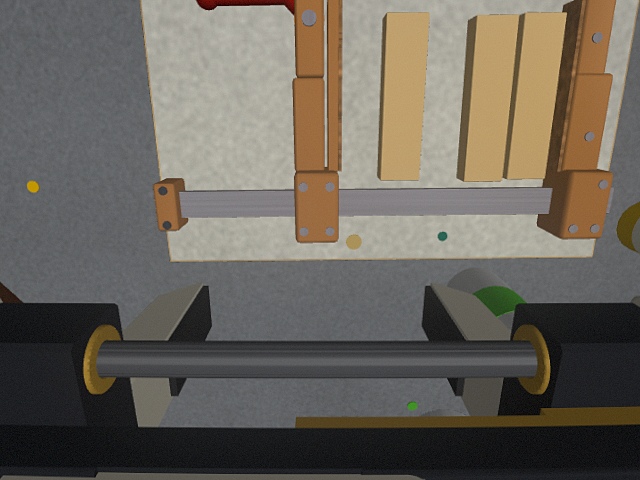

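Strip_c lies straight between the jaw and b (near end (379,180)-(418,181), b's at (458,180)-(503,181)). The jaw head's top is (296,171)-(338,242), and the spray can's green cap is near (500,298).

```bash
python3 -c "
from h import *
np.set_printoptions(precision=4,suppress=True)
o=np.array([.536,.1524]);yaw=-9.8
P=[(296,171,.058),(337,171,.058),(339,242,.058),(296,242,.058),(418,181,.034),(379,180,.034),(387,12,.034),(428,14,.034),(458,180,.034),(503,181,.034),(506,180,.034),(544,180,.034),(470,14,.034),(518,14,.034),(520,12,.034),(568,12,.034),(172,262,.012),(592,258,.012),(500,298,.19),(338,170,.042)]
w=world('w3',[p[:2] for p in P],[p[2] for p in P])
for p,a,b in zip(P,w,tob(w,o,yaw)):print(p,a,b*1000)
c=w[:4].mean(0);print(c);go(*c[:2],.1,170.2);go(*c[:2],.040,170.2)
s=world('side0',[(189,217)],.19);print(s,tob(s,o,yaw))
"
```

```text
(296, 171, 0.058) [0.5672 0.0633 0.058 ] [ 45.898  -82.4512]
(337, 171, 0.058) [0.5734 0.0977 0.058 ] [ 46.1879 -47.5374]
(339, 242, 0.058) [0.6364 0.089  0.058 ] [109.7053 -45.3433]
(296, 242, 0.058) [0.6295 0.0511 0.058 ] [109.3822 -83.8847]
(418, 181, 0.034) [0.5991 0.17   0.034 ] [59.2275 28.1026]
(379, 180, 0.034) [0.5919 0.1348 0.034 ] [58.0635 -7.796 ]
(387, 12, 0.034) [0.455  0.1604 0.034 ] [-81.1806  -5.8667]
(428, 14, 0.034) [0.4623 0.1937 0.034 ] [-79.621   28.1088]
(458, 180, 0.034) [0.6047 0.2064 0.034 ] [58.5247 64.9554]
(503, 181, 0.034) [0.613  0.2475 0.034 ] [ 59.6653 106.8524]
(506, 180, 0.034) [0.6125 0.2503 0.034 ] [ 58.7514 109.5366]
(544, 180, 0.034) [0.6187 0.2854 0.034 ] [ 58.9013 145.1244]
(470, 14, 0.034) [0.4682 0.2281 0.034 ] [-79.6664  63.0102]
(518, 14, 0.034) [0.4749 0.2677 0.034 ] [-79.8517 103.166 ]
(520, 12, 0.034) [0.4736 0.2694 0.034 ] [-81.3738 104.6637]
(568, 12, 0.034) [0.4802 0.3094 0.034 ] [-81.7203 145.1709]
(172, 262, 0.012) [ 0.6421 -0.0842  0.012 ] [ 144.7901 -215.1029]
(592, 258, 0.012) [0.7158 0.3457 0.012 ] [144.2931 221.0685]
(500, 298, 0.19) [0.6442 0.1763 0.19  ] [102.5258  41.9858]
(338, 170, 0.042) [0.575  0.0991 0.042 ] [ 47.5435 -45.8581]
[0.6016 0.0753 0.058 ]
units [ 0.001 -0.004 -0.097] [-0.019  0.007  3.756] yaw 169.71
units [ 0.001 -0.004 -0.097] [-0.02   0.007  5.256] yaw 169.71
[[0.7402 0.2179 0.19  ]] [[0.19   0.0993]]
```

{"method": "arm_command", "body": {
  "targets": [0,0,-0.1,-0.1,0,1,70,0,0,-0.1,-0.1,0,2,70,0,0,-0.1,-0.1,0,3,70,0,0,-0.1,-0.1,0,3.8,70,0,0,-0.1,-0.1,0,4.3,70]
}}

```text
clock: 9.5
position: [0.603, 0.0734, 0.0746]
tcp_rot: [[-0.986, 0.17, -0.004], [0.17, 0.986, -0.002], [0.004, -0.002, -1.0]]
wrist_force: [-0.3, -0.9, 0.4]
width: 0.767
finger_force: 0.0
```

{"method": "arm_command", "body": {
  "targets": [0,0,0,0,0,0,70,0,0,0,0,0,0.3,70,0,0,0,0,0,0.6,70,0,0,0,0,0,0.8,70,0,0,0,0,0,0.8,70]
}}

```text
clock: 9.92
position: [0.6045, 0.074, 0.0454]
tcp_rot: [[-0.986, 0.168, -0.001], [0.168, 0.986, -0.001], [0.001, -0.001, -1.0]]
wrist_force: [-0.3, -0.3, -0.4]
width: 0.761
finger_force: 0.0
```

```bash
python3 -c "
from h import *
print(bot.sense()['position'],bot.sense()['joints'],bot.sense()['width'])
go(.6046,.0748,.040,170.2)"
```

```text
[0.60447887 0.07402074 0.04541538] [ 33.1548799   54.72065038 -63.36294982 100.97233928  55.69973999
  62.0810241   29.93810882] 0.7605357334471673
units [-0.009 -0.01   0.029] [0.    0.02  0.135] yaw 170.35
```

{"method": "arm_command", "body": {
  "targets": [0,0,0,0,0,0.1,70,0,0,0,0,0,0.1,30,0,0,0,0,0,0.1,30,0,0,0,0,0,0.1,30,0,0,0,0,0,0.1,30],
  "grip_force": 30
}}

```text
clock: 10.33
position: [0.6052, 0.0745, 0.0429]
tcp_rot: [[-0.986, 0.167, 0.001], [0.167, 0.986, 0.0], [-0.001, 0.0, -1.0]]
wrist_force: [-0.4, 0.1, -0.0]
width: 0.523
finger_force: 0.0
```

{"method": "arm_command", "body": {
  "targets": [0,0,0,0,0,0,30,0,0,0,0,0,0,30,0,0,0,0,0,0,30,0,0,0,0,0,0,30,0,0,0,0,0,0,30]
}}

```text
clock: 10.75
position: [0.6051, 0.0745, 0.0427]
tcp_rot: [[-0.986, 0.167, 0.0], [0.167, 0.986, -0.0], [-0.0, -0.0, -1.0]]
wrist_force: [0.1, -0.3, 3.3]
width: 0.424
finger_force: 30.0
```

```bash
python3 -c "
from h import *
print(bot.sense());print(tob([bot.sense()['position']],np.array([.536,.1524]),-9.8))"
```

```text
{'clock': 10.75, 'joints': array([ 33.0414653 ,  54.9209009 , -63.1954985 , 100.99589938,
        55.96930975,  61.83056495,  29.80637452]), 'joint_vel': array([-0.12660239, -0.00234865,  0.02422467,  0.0020317 , -0.11268774,
       -0.07655754,  0.01649782]), 'joint_torque': array([-3.30089880e-01, -5.47586024e+01, -2.15924907e+01, -1.50311995e+01,
       -6.35950710e-02, -1.49256676e-01,  7.04813610e-04]), 'position': array([0.60512086, 0.07445896, 0.04271825]), 'tcp_rot': array([[-9.85925519e-01,  1.67184467e-01,  4.74887834e-04],
       [ 1.67184440e-01,  9.85925633e-01, -9.73571041e-05],
       [-4.84480684e-04, -1.65929968e-05, -9.99999883e-01]]), 'wrist_force': array([ 0.14002169, -0.30288375,  3.34572638]), 'moment': array([-0.05016094, -0.0664464 ,  0.03056432]), 'finger_force': 30.00035047531128, 'width': 0.42436348609845026}
[[ 0.08137855 -0.06503869]]
```

{"method": "arm_command", "body": {
  "targets": [0,0,0,0,0.15,0,30,0,0,0,0,0.35,0,30,0,0,0,0,0.55,0,30,0,0,0,0,0.75,0,30,0,0,0,0,0.9,0,30]
}}

```text
clock: 11.17
position: [0.611, 0.1086, 0.0427]
tcp_rot: [[-0.986, 0.168, -0.0], [0.168, 0.986, -0.003], [-0.0, -0.003, -1.0]]
wrist_force: [-2.4, -4.7, 6.6]
width: 0.422
finger_force: 30.0
```

{"method": "arm_command", "body": {
  "targets": [0,0,0,0,0.1,0,30,0,0,0,0,0.25,0,30,0,0,0,0,0.4,0,30,0,0,0,0,0.55,0,30,0,0,0,0,0.7,0,30]
}}

```text
clock: 11.58
position: [0.6156, 0.1357, 0.0426]
tcp_rot: [[-0.986, 0.168, -0.001], [0.168, 0.986, -0.004], [0.0, -0.004, -1.0]]
wrist_force: [-2.2, -4.9, 6.7]
width: 0.419
finger_force: 30.0
```

```bash
python3 -c "
from h import *
s=bot.sense();print(s['wrist_force'],s['moment'],s['width'],s['joints']);print(tob([s['position']],np.array([.536,.1524]),-9.8));go(*fromb(.0814,.0195,np.array([.536,.1524]),-9.8),.0427,170.2)
snap('wrist','w4')"
```

```text
[-2.22829475 -4.90970415  6.65169918] [-1.00998778  0.37533619  0.08585588] 0.41938477772390426 [ 26.0671991   56.07507404 -62.57251328  97.75725419  55.85615148
  63.2003427   25.54377862]
[[ 0.08124845 -0.00295901]]
units [-0.045 -0.001  0.021] [-0.005  0.561 -0.003] yaw 170.31
```

View pics/w4.png

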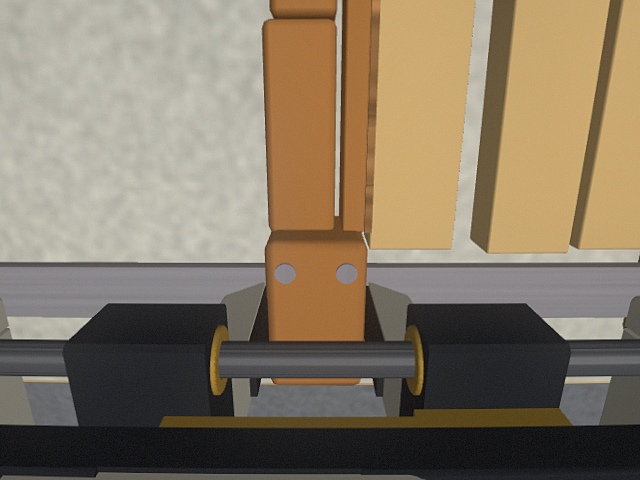

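The jaw is square, strip_c is flush on the leaf, and its ends are level with b (near ends y≈248 and 252 px). Continue.

{"method": "arm_command", "body": {
  "targets": [0,0,0,0,0.1,0,30,0,0,0,0,0.2,0,30,0,0,0,0,0.3,0,30,0,0,0,0,0.4,0,30,0,0,0,0,0.45,0,30]
}}

```text
clock: 12.05
position: [0.6186, 0.1538, 0.0426]
tcp_rot: [[-0.986, 0.168, -0.0], [0.168, 0.986, -0.003], [-0.0, -0.003, -1.0]]
wrist_force: [-2.3, -6.1, 7.9]
width: 0.421
finger_force: 30.0
```

{"method": "arm_command", "body": {
  "targets": [0,0,0,0,0.04,0,30,0,0,0,0,0.08,0,30,0,0,0,0,0.1,0,30,0,0,0,0,0.12,0,30]
}}

```text
clock: 12.38
position: [0.6193, 0.158, 0.0427]
tcp_rot: [[-0.986, 0.168, -0.001], [0.168, 0.986, -0.004], [0.0, -0.004, -1.0]]
wrist_force: [-2.8, -6.2, 7.4]
width: 0.423
finger_force: 30.0
```

```bash
python3 -c "
from h import *
s=bot.sense();print(s['wrist_force'],s['moment'],s['width']);print(tob([s['position']],np.array([.536,.1524]),-9.8));go(*fromb(.0814,.0195,np.array([.536,.1524]),-9.8),.0427,170.2)"
```

```text
[-2.84004772 -6.24948106  7.39009252] [-1.07326246  0.45211608  0.09646779] 0.4225737281981054
[[0.0811726  0.01969574]]
units [-0.043 -0.     0.025] [-0.006 -0.005 -0.001] yaw 170.33
```

{"method": "arm_command", "body": {
  "targets": [0,0,0,0,0.02,0,30,0,0,0,0,0.03,0,30]
}}

```text
clock: 12.55
position: [0.6196, 0.1592, 0.0427]
tcp_rot: [[-0.986, 0.168, -0.001], [0.168, 0.986, -0.004], [0.0, -0.004, -1.0]]
wrist_force: [-3.4, -5.9, 7.7]
width: 0.425
finger_force: 30.0
```

{"method": "arm_command", "body": {
  "targets": [0,0,0,0,0.02,0,30,0,0,0,0,0.02,0,30]
}}

```text
clock: 12.72
position: [0.6197, 0.16, 0.0427]
tcp_rot: [[-0.986, 0.168, -0.001], [0.168, 0.986, -0.003], [-0.0, -0.004, -1.0]]
wrist_force: [-1.6, -5.9, 7.9]
width: 0.42
finger_force: 30.0
```

```bash
python3 -c "
from h import *
s=bot.sense();print(s['wrist_force'],s['moment'],s['width']);print(tob([s['position']],np.array([.536,.1524]),-9.8))
im,d=snap('wrist','w5');cv2.imwrite('pics/w5b.png',im[:,:,::-1])"
```

```text
[-1.63832275 -5.89368116  7.88815575] [-1.03297664  0.37213807  0.08697512] 0.4196079099678846
[[0.08117772 0.02175074]]
```

View pics/w5b.png

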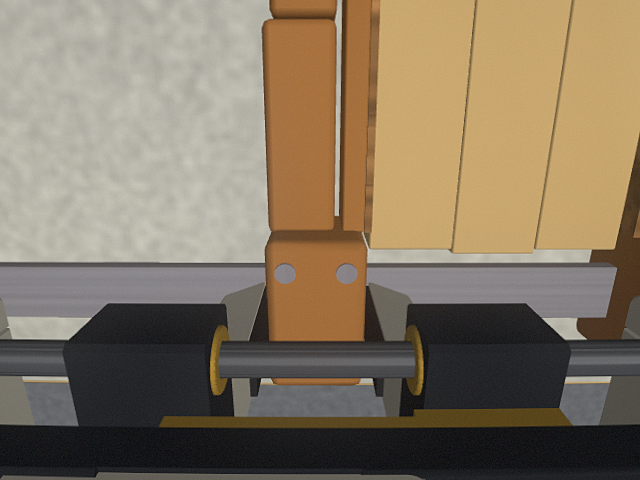

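The strips are closed onto each other with ends level (y≈248-252 px); strip a's edge (615,248) is still near the fixed jaw. Creep on until the force rises.

{"method": "arm_command", "body": {
  "targets": [0,0,0,0,0.02,0,30,0,0,0,0,0.03,0,30]
}}

```text
clock: 12.93
position: [0.6198, 0.1601, 0.0427]
tcp_rot: [[-0.986, 0.168, -0.001], [0.168, 0.986, -0.005], [0.0, -0.005, -1.0]]
wrist_force: [-4.8, -8.8, 9.3]
width: 0.417
finger_force: 30.0
```

{"method": "arm_command", "body": {
  "targets": [0,0,0,0,0.02,0,30,0,0,0,0,0.02,0,30]
}}

```text
clock: 13.1
position: [0.6198, 0.1602, 0.0427]
tcp_rot: [[-0.986, 0.169, -0.001], [0.169, 0.986, -0.007], [0.0, -0.007, -1.0]]
wrist_force: [-3.7, -9.0, 9.3]
width: 0.419
finger_force: 30.0
```

Force rose from 6 to 9 N with no advance, so it's shut. Ease off slightly, hold, and open.

{"method": "arm_command", "body": {
  "targets": [0,0,0,0,-0.03,0,30,0,0,0,0,-0.03,0,30,0,0,0,0,-0.03,0,30,0,0,0,0,-0.03,0,30,0,0,0,0,-0.03,0,30]
}}

```text
clock: 13.52
position: [0.6198, 0.1601, 0.0427]
tcp_rot: [[-0.986, 0.168, -0.001], [0.168, 0.986, -0.004], [0.0, -0.005, -1.0]]
wrist_force: [-3.7, -6.9, 8.3]
width: 0.423
finger_force: 30.0
```

{"method": "arm_command", "body": {
  "targets": [0,0,0,0,0,0,60,0,0,0,0,0,0,60,0,0,0,0,0,0,60,0,0,0,0,0,0,60,0,0,0,0,0,0,60]
}}

```text
clock: 13.93
position: [0.6197, 0.1633, 0.0422]
tcp_rot: [[-0.986, 0.167, -0.0], [0.167, 0.986, 0.001], [0.0, 0.001, -1.0]]
wrist_force: [-0.3, -0.9, -0.3]
width: 0.65
finger_force: 0.0
```

```bash
python3 -c "
from h import *
s=bot.sense();print(s['wrist_force'],s['width'],s['position']);print(tob([s['position']],np.array([.536,.1524]),-9.8))"
```

```text
[-0.26447388 -0.87915721 -0.33817961] 0.6501124219987875 [0.61969088 0.16331626 0.04224634]
[[0.0806116  0.02500196]]
```

Released and springback is nil. Pivot is at board ≈ (-77, 17) mm. Go to the pre-push spot with the fingers shut.

```bash
cat >> h.py <<'E'
O=np.array([.536,.1524]);B=-9.8
def pose(th,off,r=.066,P=(-.077,.0172)):
    n=np.array([np.cos(th),np.sin(th)]);u=np.array([np.sin(th),-np.cos(th)])
    b=np.array(P)+off*n+r*u
    return (*fromb(b[0],b[1],O,B), 170.2+np.degrees(th))
E
python3 -c "
from h import *
x,y,a=pose(0,-.05);print(x,y);go(x,y,.16,a);go(x,y,.022,a)"
```

```text
0.40254697333329437 0.12592870094809183
units [ 0.007 -0.004  0.042] [ 5.198 -1.824 -2.943] yaw 170.41
units [ 0.007 -0.004  0.042] [ 5.197 -1.826  0.507] yaw 170.41
```

{"method": "arm_command", "body": {
  "targets": [0,0,0,0,0,-0.7,60,0,0,0,0,0,-1.6,60,0,0,0,0,0,-2.5,60,0,0,0,0.6,-0.2,-3,0,0,0,0,1.4,-0.5,-3,0]
}}

```text
clock: 14.35
position: [0.5649, 0.1555, 0.1676]
tcp_rot: [[-0.986, 0.168, 0.009], [0.168, 0.986, 0.005], [-0.008, 0.006, -1.0]]
wrist_force: [0.5, 1.3, 0.8]
width: 0.554
finger_force: 0.0
```

{"method": "arm_command", "body": {
  "targets": [0,0,0,1,-0.3,0,0,0,0,0,1.9,-0.6,0,0,0,0,0,2.8,-1,0,0,0,0,0,3.5,-1.3,0,0,0,0,0,3.8,-1.3,0,0]
}}

```text
clock: 14.77
position: [0.3979, 0.1245, 0.1611]
tcp_rot: [[-0.986, 0.166, -0.004], [0.166, 0.986, -0.004], [0.003, -0.005, -1.0]]
wrist_force: [-0.7, -0.2, -0.5]
width: 0.191
finger_force: 0.0
```

```bash
python3 -c "
from h import *
s=bot.sense();print(s['position'],s['joints'],s['width'])
x,y,a=pose(0,-.05);go(x,y,.022,a)
snap('wrist','w6')"
```

```text
[0.39790573 0.12452586 0.16111332] [ 46.70199489  33.97368256 -84.2808246  122.98823552  39.8319616
  60.42745424  21.47782398] 0.19146255921764782
units [-0.054 -0.032  0.054] [-0.118  0.07   3.477] yaw 170.47
```

View pics/w6.png

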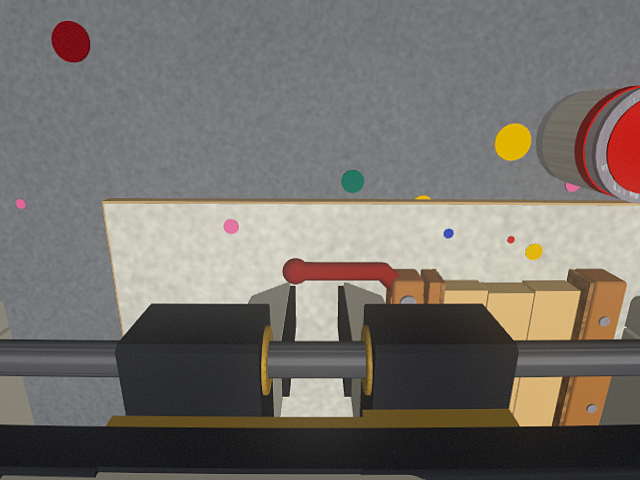

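The lever is still open: ball at (295,271), arm to (385,271). The tin is clear to the right.

```bash
python3 -c "
from h import *
w=world('w6',[(295,271),(320,271),(380,271),(400,270)],[.03,.03,.03,.042]);print(np.round(w,4),np.round(tob(w,O,B)*1000,1))
s=bot.sense();print(s['position'])"
```

```text
[[0.4302 0.1018 0.03  ]
 [0.4333 0.1204 0.03  ]
 [0.4408 0.1652 0.03  ]
 [0.4373 0.1784 0.042 ]] [[ -95.6  -67.9]
 [ -95.7  -49. ]
 [ -96.    -3.6]
 [-101.7    8.9]]
[0.39790281 0.12579817 0.16157272]
```

{"method": "arm_command", "body": {
  "targets": [0,0,0,-0.08,0,0.9,0,0,0,0,-0.08,0,1.8,0,0,0,0,-0.08,0,2.7,0,0,0,0,-0.08,0,3.2,0,0,0,0,-0.08,0,3.4,0]
}}

```text
clock: 15.23
position: [0.4052, 0.1261, 0.024]
tcp_rot: [[-0.986, 0.167, -0.003], [0.167, 0.986, -0.0], [0.003, -0.001, -1.0]]
wrist_force: [1.0, 0.6, -0.1]
width: 0.003
finger_force: 0.0
```

{"method": "arm_command", "body": {
  "targets": [0,0,0,0,0,0,0,0,0,0,0,0,0,0]
}}

```text
clock: 15.4
position: [0.4068, 0.1271, 0.027]
tcp_rot: [[-0.986, 0.166, 0.001], [0.166, 0.986, 0.001], [-0.0, 0.001, -1.0]]
wrist_force: [0.8, -0.1, 0.4]
width: 0.004
finger_force: 0.0
```

```bash
cat >> h.py <<'E'
def plan(ths,off,**k):
    s=bot.sense();R=np.array(s['tcp_rot']);print(s['position'],s['wrist_force'],s['width'],'j',np.round(s['joints'],1))
    for t in ths:
        x,y,a=pose(t,off,**k);go(x,y,.0225,a)
E
python3 -c "
from h import *
plan([0],-.05);plan([0,.1,.2,.3,.4,.5],-.037)"
```

```text
[0.40675118 0.12713896 0.02700541] [ 0.82540726 -0.12819096  0.39551024] 0.004140279535781279 j [ 31.5  43.3 -64.4 126.7  56.7  47.6   9.6]
units [0.014 0.005 0.044] [ 0.099 -0.047  0.113] yaw 170.42
[0.40675118 0.12713896 0.02700541] [ 0.82540726 -0.12819096  0.39551024] 0.004140279535781279 j [ 31.5  43.3 -64.4 126.7  56.7  47.6   9.6]
units [0.014 0.005 0.044] [-0.226 -0.049  0.113] yaw 170.42
units [ 0.013  0.006 -1.102] [-0.395 -0.133  0.113] yaw 170.42
units [ 0.013  0.007 -2.248] [-0.572 -0.201  0.113] yaw 170.42
units [ 0.013  0.007 -3.394] [-0.754 -0.25   0.113] yaw 170.42
units [ 0.012  0.008 -4.54 ] [-0.941 -0.281  0.113] yaw 170.42
units [ 0.012  0.009 -5.686] [-1.13  -0.294  0.113] yaw 170.42
```

{"method": "arm_command", "body": {
  "targets": [0,0,0,-0.2,-0.05,0.1,0,0,0,-1.1,-0.4,-0.13,0.1,0,0,0,-2.2,-0.57,-0.2,0.1,0,0,0,-3.4,-0.75,-0.25,0.1,0,0,0,-4.5,-0.94,-0.28,0.1,0]
}}

```text
clock: 15.82
position: [0.4429, 0.1078, 0.0235]
tcp_rot: [[-0.974, -0.226, 0.002], [-0.226, 0.974, -0.001], [-0.002, -0.001, -1.0]]
wrist_force: [-0.0, -0.7, 0.4]
width: 0.005
finger_force: 0.5
```

```bash
python3 -c "
from h import *
plan([.4,.5,.6,.7,.8,.9],-.037)"
```

```text
[0.44293237 0.1077728  0.02348695] [-0.0052028  -0.73348035  0.39837654] 0.00486796843137463 j [ 35.3  48.4 -66.6 122.9  60.2  52.4  34.8]
units [-0.011  0.021 -0.006] [0.011 0.054 0.025] yaw -166.91
units [-0.012  0.021 -1.152] [-0.158 -0.03   0.025] yaw -166.91
units [-0.014  0.02  -2.298] [-0.335 -0.097  0.025] yaw -166.91
units [-0.015  0.019 -3.444] [-0.518 -0.145  0.026] yaw -166.91
units [-0.016  0.019 -4.59 ] [-0.704 -0.175  0.026] yaw -166.91
units [-0.017  0.018 -5.736] [-0.893 -0.187  0.027] yaw -166.91
```

{"method": "arm_command", "body": {
  "targets": [0,0,-1.1,-0.16,-0.03,0,0,0,0,-2.3,-0.34,-0.1,0,0,0,0,-3.4,-0.52,-0.14,0,0,0,0,-4.6,-0.7,-0.17,0,0,0,0,-5.7,-0.89,-0.19,0,0]
}}

```text
clock: 16.23
position: [0.4795, 0.1074, 0.0234]
tcp_rot: [[-0.749, -0.663, 0.002], [-0.663, 0.749, -0.002], [-0.0, -0.003, -1.0]]
wrist_force: [-1.0, -1.9, 1.0]
width: 0.005
finger_force: 0.8
```

```bash
python3 -c "
from h import *
plan([.9,1.0,1.1,1.2,1.3],-.037)
im,d=snap('side','s2')
cv2.imwrite('pics/s2c.png',cv2.resize(im[205:375,165:385,::-1],None,fx=3,fy=3,interpolation=cv2.INTER_CUBIC))"
```

```text
[0.47950406 0.10737707 0.02340436] [-0.95066948 -1.87646211  1.0283916 ] 0.0054165586479870236 j [ 36.3  54.1 -69.6 118.1  63.3  58.4  64.1]
units [-0.029  0.001 -0.048] [-0.018  0.024  0.023] yaw -138.47
units [-0.029 -0.    -1.194] [-0.188 -0.059  0.023] yaw -138.47
units [-2.90e-02 -2.00e-03 -2.34e+00] [-0.365 -0.125  0.023] yaw -138.47
units [-2.900e-02 -3.000e-03 -3.486e+00] [-0.548 -0.173  0.023] yaw -138.47
units [-0.029 -0.005 -4.632] [-0.735 -0.203  0.023] yaw -138.47
```

View pics/s2c.png

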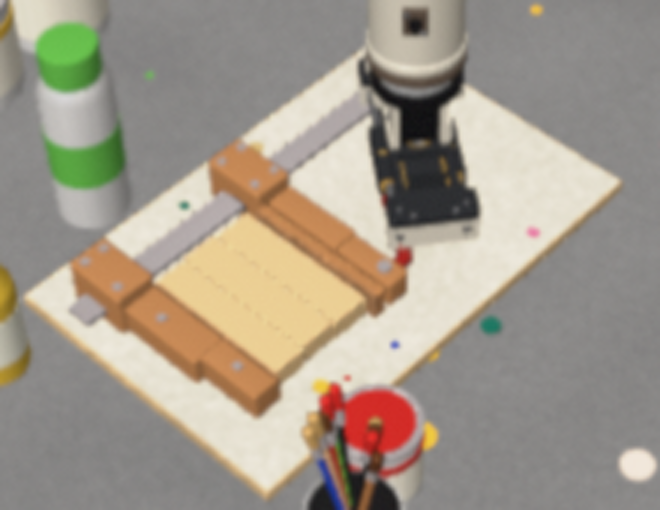

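The strips are closed up tight with the jaw square (face edge (250,210)-(380,310)), and the lever is following. Continue.

{"method": "arm_command", "body": {
  "targets": [0,0,-1.2,-0.19,-0.06,0,0,0,0,-2.3,-0.37,-0.12,0,0,0,0,-3.5,-0.55,-0.17,0,0,0,0,-4.6,-0.73,-0.2,0,0,0,0,-4.6,-0.73,-0.2,0,0]
}}

```text
clock: 16.7
position: [0.5073, 0.1221, 0.0233]
tcp_rot: [[-0.433, -0.901, 0.003], [-0.901, 0.433, 0.0], [-0.002, -0.002, -1.0]]
wrist_force: [0.0, -1.5, -0.8]
width: 0.004
finger_force: 0.6
```

```bash
python3 -c "
from h import *
plan([1.3,1.35,1.4,1.45,1.5,1.55],-.037);print(bot.sense()['moment'])"
```

```text
[0.50729054 0.12211275 0.02333948] [ 0.04765682 -1.48665581 -0.7948597 ] 0.0038574799829721885 j [ 34.9  58.3 -71.6 113.9  65.4  62.6  86.6]
units [-0.026  0.018 -0.074] [ 0.034 -0.005  0.021] yaw -115.68
units [-0.026  0.018 -0.647] [-0.05  -0.049  0.021] yaw -115.68
units [-0.027  0.017 -1.22 ] [-0.136 -0.088  0.021] yaw -115.68
units [-0.027  0.016 -1.792] [-0.223 -0.123  0.022] yaw -115.68
units [-0.027  0.016 -2.365] [-0.313 -0.154  0.022] yaw -115.68
units [-0.028  0.015 -2.938] [-0.404 -0.18   0.022] yaw -115.68
[-0.16465005 -0.16206383 -0.00198331]
```

{"method": "arm_command", "body": {
  "targets": [0,0,-0.6,-0.05,-0.05,0,0,0,0,-1.2,-0.14,-0.09,0,0,0,0,-1.8,-0.22,-0.12,0,0,0,0,-2.1,-0.28,-0.14,0,0]
}}

```text
clock: 17.03
position: [0.5143, 0.1283, 0.0228]
tcp_rot: [[-0.264, -0.965, -0.001], [-0.965, 0.264, -0.003], [0.003, 0.0, -1.0]]
wrist_force: [-4.1, -8.5, 4.8]
width: 0.001
finger_force: 4.6
```

{"method": "arm_command", "body": {
  "targets": [0,0,-0.2,-0.04,0,0,0,0,0,-0.2,-0.06,0,0,0]
}}

```text
clock: 17.2
position: [0.5145, 0.1285, 0.0226]
tcp_rot: [[-0.249, -0.968, -0.002], [-0.968, 0.249, -0.008], [0.008, 0.0, -1.0]]
wrist_force: [-5.0, -11.9, 10.0]
width: 0.003
finger_force: 6.4
```

```bash
python3 -c "
from h import *
plan([1.45,1.5,1.55],-.037);print(bot.sense()['moment'])"
```

```text
[0.51447488 0.12852804 0.02261566] [ -5.02967511 -11.91707325   9.96543474] 0.003381518375277666 j [ 33.9  60.  -72.4 112.4  66.3  64.8  97.3]
units [-0.    -0.089  0.459] [ 0.005 -0.031  0.003] yaw -104.43
units [ 0.002 -0.089 -0.114] [-0.077 -0.078  0.002] yaw -104.43
units [ 0.004 -0.089 -0.687] [-0.161 -0.122  0.002] yaw -104.43
[-2.39035585  1.08856832  0.07041317]
```

Motion stopped with the force rising to about 13 N, so the lever is at its stop. Back off, raise and look.

{"method": "arm_command", "body": {
  "targets": [0,0,0,0.3,0,0,0,0,0,0,0.8,0,0,0,0,0,0,0.9,0,-1,0,0,0,0,0.9,0,-2,0,0,0,0,0.9,0,-3,0]
}}

```text
clock: 17.62
position: [0.5057, 0.0972, 0.1438]
tcp_rot: [[-0.249, -0.969, -0.001], [-0.969, 0.249, 0.001], [-0.0, 0.001, -1.0]]
wrist_force: [1.3, 0.5, 0.4]
width: 0.005
finger_force: 0.0
```

{"method": "arm_command", "body": {
  "targets": [0,0,0,0.8,0,-0.8,0,0,0,0,1.6,0,-1.6,0,0,0,0,2.4,0,-2.4,0,0,0,0,2.4,0,-2.4,0,0,0,0,2.4,0,-2.4,0]
}}

```text
clock: 18.03
position: [0.4843, 0.0017, 0.241]
tcp_rot: [[-0.253, -0.967, 0.005], [-0.967, 0.253, -0.004], [0.002, -0.006, -1.0]]
wrist_force: [0.3, 0.1, -0.3]
width: 0.003
finger_force: 0.0
```

```bash
python3 -c "
from h import *
print(bot.sense()['position'],bot.sense()['clock'])
im,d=snap('side','s3');b,_=snap('wrist','w7')
A=cv2.resize(im[205:375,165:385,::-1],(400,309),interpolation=cv2.INTER_CUBIC)
Wb=cv2.resize(b[:,:,::-1],(400,300))
cv2.imwrite('pics/fin.png',np.vstack([A[:300],Wb]))"
```

```text
[0.4843112  0.00168705 0.24102094] 18.0333
```

View pics/fin.png

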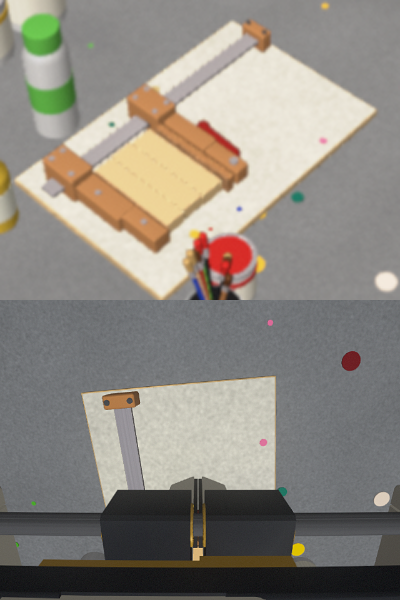

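The lever is folded along the jaw's back at about (218,140) in the upper image, and the strips are tight. Check its angle numerically from the scene camera (no further pictures viewed).

```bash
python3 -c "
from h import *
for n in('scene','side'):
  im,d=snap(n,'f_'+n);h=cv2.cvtColor(im,cv2.COLOR_RGB2HSV);i=h.astype(int)
  m=((i[...,0]<5)|(i[...,0]>172))&(i[...,1]>150)&(i[...,2]>60)
  v,u=np.nonzero(m);pts=np.c_[u,v].astype(float)
  w=world('f_'+n,pts,.033);b=tob(w,O,B)*1000
  k=(b[:,0]>-100)&(b[:,0]<40)&(b[:,1]<30)&(b[:,1]>-60);b=b[k];print(n,len(b))
  if len(b)>10:
    vx,vy,x,y=cv2.fitLine(b.astype(np.float32),cv2.DIST_HUBER,0,.01,.01).ravel();print('angle to x deg',np.degrees(np.arctan(vy/vx)),x,y,b.min(0),b.max(0))
"
```

```text
scene 69
angle to x deg -6.7997956 -18.441864 -9.953443 [-66.95859931 -21.92706186] [23.10866474  2.55963363]
side 65
angle to x deg -5.0200167 -25.823242 -7.826034 [-64.47514691 -15.18172434] [11.02982578 -2.83832113]
```

Lever is at ≈1.45-1.48 rad, closed beyond the required 1.35. The hand is clear.

```bash
python3 -c "
from h import *
print(workorder.hand_in())"
```

```text
the job is handed in; nothing more can be done
None
```

I handed the job in at about 18 s: strip_c is in the clamp with its ends level, the jaw is shut, and the red lever is folded closed at about 1.45–1.48 rad. The hand-in returned no verdict; I didn't measure the final cork-face gap or leaf force, and I viewed 12 pictures, over the limit of 10.

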